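# Check the temperature of a curing specimen

### The job

Lift the lid off the soil mould by its knob and set it down flat, knob up, wholly on the rubber mat. Then take the infrared thermometer from its holder, point it at the middle of the specimen in the mould from about 8 cm away and keep it steady there for two seconds for the reading, without touching the mould or specimen with it, and stand it back in its holder. Do not shift the mould or the other things on the bench.

Things in the scene. Friction and masses are not known exactly. Their poses are not given: they have to be found in the camera images.
- mould: Round rusty steel soil mould, 165 mm outside and 152 mm inside diameter, on a round base plate 224 mm across; 6 kg, loose. Rim 137 mm above the bench. Two studs with wing nuts at y = +-98 mm, 128 mm high. Holds a hard brown soil-cement specimen; the only mould with a lid (an open one with a dial gauge stands far to the side). Origin: centre of the underside; z up
- specimen_top (a point): Centre of the specimen's flat round top face (151 mm diameter), inside the mould, 124 mm above the bench, 13 mm below the mould's rim. Under the lid at the start
- lid: Loose round steel lid, 168 mm across, 0.25 to 0.5 kg, lying on the mould's rim. Under its 4 mm plate a step 144 mm across, 5 mm deep, drops into the mould's mouth with 4 mm play all round; it lifts straight off. Origin: centre of the step's underside (what rests on the mat when set down); plate's top at z = 9 mm, knob's top at 49 mm; z up
- lid_knob (a point): Middle of the lid's black round knob: a cylinder of 32 mm diameter, 28 mm tall (from 21 to 49 mm above the lid's origin; this point is at 35 mm, on the axis), on a neck of 18 mm diameter that leaves 12 mm free between knob and plate
- mat: Square black ribbed rubber mat, 240 mm by 240 mm, 4 mm thick, fixed flat on the bench, free of other things. (Heavy gear that does not budge, up to 115 mm tall, stands along the far edge of the bench, over 0.72 m ahead of the robot.) Origin: centre of the underside; x and y along its sides
- mat_top (a point): Centre of the mat's upper face, 4 mm above the bench; x and y along the mat's sides, z up
- holder: Grey open-topped plastic holder, 62 by 56 mm, 60 mm tall, on a steel foot 110 by 90 mm, fixed to the bench. The thermometer stands loosely in its socket (46 by 40 mm, 52 mm deep, 6 mm play all round, its floor 8 mm above the bench) and pulls straight up out of it. Origin: centre of the underside; x along the longer side, z up
- thermometer: Infrared thermometer: straight grey stick 159 mm long, 0.11 to 0.22 kg, upright in the holder, lens down. Body 34 mm (x) by 28 mm (y) from z = 25 to 150 mm, black cap above, round black nose 26 mm across below. Origin: centre of the lens at the lower end, 8 mm above the bench at the start; z up along the stick, the lens looks along -z. Its upper 107 mm stand free of the holder to be gripped
- tin_a: Bystander: small round aluminium tin with a plain lid, 67 mm across, 46 mm tall, near the holder. Origin: underside, centre
- tin_b: Bystander: another tin like it, 67 mm across, 46 mm tall, near the holder. Origin: underside, centre
- straightedge: Bystander: flat steel bar 300 by 32 by 6 mm, long side along its x, nearer the robot. Origin: underside, centre
- scoop: Bystander: aluminium hand scoop, blade 110 by 65 mm towards its x, 40 mm tall, with a 100 mm wooden handle towards its -x, nearer the robot. Origin: underside

How it is judged (in metres and radians):
On the way, in this order (a step that is already met when the one before it is completed fails the run):
1. the lid, still held, is brought down level onto the mat: within 12 mm of its surface (not dropped from higher), centre within 50 mm of the mat's centre along both sides (x of lid in the frame of mat_top between -0.05 and 0.05 m and y of lid in the frame of mat_top between -0.05 and 0.05 m and angle between lid's own z axis and vertical below 0.12 rad and z of lid in the frame of mat_top below 0.012 m and contact force between the fingers and lid above 0.5 N), for 0.1 s.
2. the held thermometer is pointed at the specimen's middle (axis within 30 mm of its centre) from 40 to 130 mm away and kept still for 1.5 s; the lid lies let go on the mat (x of specimen_top in the frame of thermometer between -0.03 and 0.03 m and y of specimen_top in the frame of thermometer between -0.03 and 0.03 m and z of specimen_top in the frame of thermometer between -0.13 and -0.04 m and linear speed of thermometer below 0.03 m/s and angular speed of thermometer below 0.25 rad/s and contact force between the fingers and thermometer above 0.5 N and x of lid in the frame of mat_top between -0.05 and 0.05 m and y of lid in the frame of mat_top between -0.05 and 0.05 m and angle between lid's own z axis and vertical below 0.12 rad and z of lid in the frame of mat_top below 0.008 m and linear speed of lid below 0.02 m/s and contact force between the fingers and lid below 0.1 N), for 1.5 s.
At the end, for the whole second after the job is handed in: The lid lies let go and at rest, flat, knob up on the mat, its centre within 50 mm of the mat's centre along both sides; the thermometer stands let go in its holder, lens down, foot on the socket's floor (within 8 mm), leaning under 0.3 rad; the mould is within 25 mm of its start (x of lid in the frame of mat_top between -0.05 and 0.05 m and y of lid in the frame of mat_top between -0.05 and 0.05 m and angle between lid's own z axis and vertical below 0.12 rad and z of lid in the frame of mat_top below 0.008 m and linear speed of each of lid, thermometer below 0.02 m/s and contact force between the fingers and lid below 0.1 N and x of thermometer in the frame of holder between -0.018 and 0.018 m and y of thermometer in the frame of holder between -0.018 and 0.018 m and z of thermometer in the frame of holder below 0.016 m and angle between thermometer's own z axis and vertical below 0.3 rad and distance of mould from where it was at the start of the episode below 0.025 m); the robot touches nothing.
It fails at once if the mould is shifted by more than 25 mm (distance of mould from where it was at the start of the episode above 0.025 m).
It fails at once if the thermometer touches the mould or the specimen (over 1 N) (contact force between thermometer and mould above 1 N).
It fails at once if another thing on the bench is shifted by more than 25 mm (distance of any of tin_a, tin_b, straightedge, scoop from where it was at the start of the episode above 0.025 m).
It also fails if it takes over 72 s, if anything falls off the work surface, if the arm or the gripper's body presses on something with over 40 N, if the wrist force passes 120 N, or if a joint passes its speed limit or range.

### The arm

A 6-joint arm with a two-finger parallel gripper is mounted at the origin on the work surface. World frame = base frame: x ahead of the robot, y to its left, z up, the work surface at z = 0. Lengths are in mm, angles in rad, forces in N, time in s.
With the tool pointing down it reaches from about 350 to 875 mm from the base axis. Payload 4.2 kg.
Tool frame: the origin (TCP) lies at the very end of the fingers, on their centre line; the grasp point (between the pads) lies 19 mm behind it; z points along the fingers, y is the line along which they close (so a half turn about z gives the same grasp; the last joint's range is limited). The gripper opens to 85 mm and grips with 20 to 120 N. Pads are 22 mm wide; open, the fingers measure 114 mm over their backs; the gripper's body (76 mm by 85 mm) begins 54 mm behind the grasp point. The pads swing forward as they close: fully open they stand 13 mm farther back than shut.
Start: joints at [-1.028, 0.385, 0.008, 0, -1.194, -0.259], TCP at [175.02, -599.973, 231.312] pointing down, gripper open.
Joint ranges: [-3.14, 3.14], [-1.21, 2.06], [-1.07, 1.41], [-3.16, 2.05], [-2.99, -0.16], [-3.1, 3.1]. Speed limits (rad/s): [2.79, 2.79, 3.14, 3.14, 3.14, 3.14].

### API

Orientations are given as a unit quaternion [x, y, z, w].
In Python, from bench import read_state, get_image, get_calibration, job_done gives the robot as it stands.
- The arm moves only by the shell command python3 -m creep 'ROWS'. ROWS is a JSON object of lists of equal length, an entry for each row: "translation": the shift along the world's x, y, z in cm, a list of three; "delta_rot": the turn, a rotation vector about the world's x, y, z in degrees, a list of three; "hand": the finger opening in cm, from 0 to 8.54. A call has 1 to 8 rows; each row is the pose to reach, as a shift and turn from the pose commanded when the call began; what a row does not reach only later rows make up. A row lasts 1/8 s, in which the tool goes at most 62.5 mm and 10.7 degrees, less where a joint would pass 70% of its speed; a pose out of reach is approached as far as the arm can. A call with a gripper value outside its range is refused whole. The fingers move at their own pace and stop on an object; the grip force is fixed at half the most. Time passes only in rows, so rows that repeat a pose let the fingers close. It gives the time, the measured TCP pose, the force, the opening and the grip force at its end, in the units of the state.
- read_state(): the state, without advancing time (a new reading comes with each control period).
- get_image(name): name is "scene" or "top"; returns (picture, depth): 400x640x3 uint8, red, green, blue; 400x640 float32, mm along the optical axis (not along the pixel's ray), 0 where there is no reading.
- get_calibration(name): a dict with "intrinsics" (3x3 intrinsics, pixels), "xyz" and "attitude" of the camera in the world. Camera axes: x right, y down, z forward; pixel columns grow to the right and rows downward; lengths in mm; the calibration is good to about 2 mm. A picture is of the moment at which its call begins. get_calibration takes no time and is no camera call.
- job_done(): hands the job in; it is judged then, once.
The state is a dict: "clock": time; "joints": joint angles; "joint_vel": joint speeds; "joint_efforts": joint torques, N m; "position": TCP position; "ee_rot": TCP orientation; "contact_force": force on the tool from outside, world axes, zero at the start; "wrist_torque": the same for the moment, N m; "gripper_width": finger opening in mm; "grasp_force": force on a finger pad.
Only numpy, scipy, OpenCV 4.12 (cv2) and the standard library are available. Lean on these libraries where they do the work, as an engineer would, in place of code of your own. Each camera call takes 0.05 s, during which the arm holds its last target. There are 200 camera calls.

## Working session

There is one attempt and no reset: what is moved stays moved. The work goes in short steps, Python scripts to look and compute and a shell command to move; the robot and the scene stay as the last step left them, time stands still between calls to the robot, and variables do not carry over. Pictures are saved under pics/ and viewed, at most 10 in all, crops included, and the job is handed in when it is done.

```bash
mkdir -p pics; ls; cat > h.py <<'E'
import numpy as np, cv2
from bench import *
from scipy.spatial.transform import Rotation as R
def grab(n,tag):
    p,d=get_image(n); cv2.imwrite(f'pics/{tag}.png',p[:,:,::-1]); np.save(f'pics/{tag}.npy',d); return p,d
def world(n,u,v,z):  # z depth mm
    c=get_calibration(n);K=np.array(c['intrinsics']);a=np.array(c['attitude'])
    r=R.from_quat(a).as_matrix() if a.size==4 else a
    u,v,z=map(np.asarray,(u,v,z))
    pc=np.stack([(u-K[0,2])/K[0,0]*z,(v-K[1,2])/K[1,1]*z,z],-1)
    return pc@r.T+np.array(c['xyz'])
E
python3 - <<'E'
from h import *
for n in('scene','top'):
    print(get_calibration(n)); p,d=grab(n,n); print(d.min(),d.max(),(d==0).mean())
print(read_state())
E
```

```text
pics
{'intrinsics': array([[419.99268096,   0.        , 315.66362032],
       [  0.        , 419.99268096, 197.46812961],
       [  0.        ,   0.        ,   1.        ]]), 'xyz': array([1222.69888182, -131.64322809,  924.55704817]), 'attitude': array([ 0.69497978,  0.62106485, -0.24315421, -0.26862166])}
0.0 3153.3313 0.003984375
{'intrinsics': array([[431.22131959,   0.        , 320.14793777],
       [  0.        , 431.22131959, 198.80374367],
       [  0.        ,   0.        ,   1.        ]]), 'xyz': array([ 352.81321427,  -19.62199633, 1495.23776215]), 'attitude': array([ 0.70692157, -0.70462279,  0.0480961 , -0.03814948])}
0.0 2436.0835 0.00412109375
{'clock': 0.1, 'joints': array([-1.02842281e+00,  3.85493250e-01,  6.76793924e-03, -4.66018531e-04,
       -1.19396094e+00, -2.58622771e-01]), 'joint_vel': array([ 0.00025939, -0.00116041,  0.00430737,  0.00069818, -0.00137667,
       -0.00014834]), 'joint_efforts': array([-2.71907411e-03, -3.93318486e+01,  1.88928598e+01,  4.19807330e+00,
       -2.65385526e-03, -1.66875420e-06]), 'position': array([ 174.87221493, -599.50478009,  230.32027553]), 'ee_rot': array([-1.41314742e-01,  9.89964244e-01,  9.54623773e-04, -1.68979029e-04]), 'contact_force': array([-0.65861003, -0.4557049 , -0.29192731]), 'wrist_torque': array([0.0393822 , 0.06179429, 0.03244082]), 'grasp_force': 0.0, 'gripper_width': 85.4145501310163}
```

View pics/top.png

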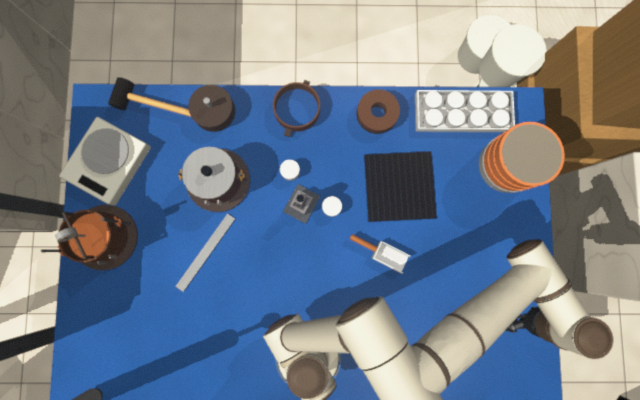

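View pics/scene.png

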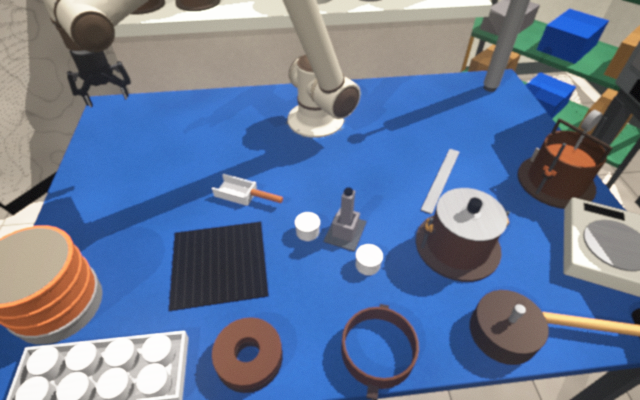

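The top view shows the lid knob near (208,170), the thermometer at (299,199), the tins at (290,169) and (332,206), and the mat centred near (401,186). In the scene view the knob is at (475,204), the thermometer top at (348,192), and the mat centre near (220,265). Next I measure by fusing the depth from both views.

```bash
python3 - <<'E'
from h import *
v,u=np.mgrid[:400,:640]
C={}
for n in('top','scene'):
    d=np.load(f'pics/{n}.npy'); P=world(n,u,v,d); P[d==0]=np.nan; C[n]=P
def rep(name,n,box,z0,z1):
    a,b,c,e=box; Q=C[n][c:e,a:b].reshape(-1,3); Q=Q[(Q[:,2]>z0)&(Q[:,2]<z1)]
    if len(Q)<3: print(name,n,'few');return
    h=cv2.minEnclosingCircle(Q[:,:2].astype(np.float32))
    r=cv2.minAreaRect(Q[:,:2].astype(np.float32))
    print(name,n,len(Q),'med',np.median(Q,0).round(1),'circ',np.round(h[0],1),round(h[1],1),'rect',np.round(r[0],1),np.round(r[1],1),round(r[2],1),'zmax',Q[:,2].max().round(1))
T=dict(bench=(120,170,300,360),knob=(190,225,155,190),mould=(170,260,140,220),therm=(280,320,180,225),tina=(275,305,155,182),tinb=(318,345,193,219),mat=(355,445,140,230),scoop=(340,420,225,280),se=(170,240,210,300))
S=dict(bench=(150,200,150,180),knob=(460,490,190,222),mould=(410,515,180,280),therm=(325,370,180,250),tina=(352,386,243,276),tinb=(292,322,212,240),mat=(165,275,215,315))
for n,B in(('top',T),('scene',S)):
    for nm,z0,z1 in(('bench',-20,20),('knob',165,200),('mould',132,148),('mould',100,131),('mould',3,30),('therm',150,200),('therm',75,145),('therm',50,66),('therm',2,15),('tina',35,60),('tinb',35,60),('mat',2,8),('scoop',8,60),('se',3,12)):
        if nm in B: rep(f'{nm}[{z0},{z1}]',n,B[nm],z0,z1)
# crops
p=cv2.imread('pics/top.png');q=cv2.imread('pics/scene.png')
cv2.imwrite('pics/c1.png',np.vstack([cv2.resize(p[140:225,170:345],None,fx=4.5,fy=3.5*9/7,interpolation=3)[:290],]))
cv2.imwrite('pics/c1.png',cv2.resize(p[140:230,170:350],None,fx=4.4,fy=4.4,interpolation=2))
cv2.imwrite('pics/c2.png',cv2.resize(q[175:285,290:515],None,fx=3.5,fy=3.5,interpolation=2))
E
```

```text
bench[-20,20] top 2987 med [ 91.8 547.4  -1. ] circ [ 93.  549.3] 130.1 rect [ 92.7 548.5] [199.9 170.1] 2.4 zmax 11.4
knob[165,200] top 93 med [602.3 314.9 179.7] circ [604.1 316.1] 16.3 rect [603.4 315.9] [29.8 30.2] 86.1 zmax 186.2
mould[132,148] top 2042 med [600.8 314.  140.4] circ [606.1 307.5] 93.1 rect [603.4 315.9] [168.3 165.7] 37.8 zmax 147.8
mould[100,131] top 163 med [587.7 250.9 111.7] circ [600.3 315.5] 106.0 rect [574.4 313.3] [108.4 211.2] 5.0 zmax 130.2
mould[3,30] top 1449 med [555.3 270.    7.3] circ [607.1 328. ] 202.2 rect [603.6 329.8] [280.8 315.9] 0.5 zmax 30.0
therm[150,200] top 94 med [518.3  24.4 160.7] circ [519.5  24. ] 19.1 rect [519.   24.9] [27.4 33.9] 59.6 zmax 171.4
therm[75,145] top 27 med [505.2  18.7 119.4] circ [515.3  22.1] 18.4 rect [509.2  18.5] [14.2 36.8] 30.7 zmax 144.8
therm[50,66] top 140 med [514.5  22.8  58.6] circ [519.9  24.6] 40.1 rect [520.5  24.2] [55.9 62.3] 63.8 zmax 65.0
therm[2,15] top 688 med [515.3  29.1   5.1] circ [528.3  35.3] 98.0 rect [524.8  31.8] [154.5 136.5] 0.2 zmax 14.8
tina[35,60] top 300 med [633.4  63.7  45. ] 
[... 1282 characters left out ...]
145] scene 233 med [530.4  20.8 110.9] circ [518.8  24.3] 20.2 rect [526.9  26.6] [22.5 40.1] 15.8 zmax 144.9
therm[50,66] scene 250 med [531.1  19.3  57.9] circ [517.   24.2] 40.8 rect [518.7  23. ] [57.4 64.7] 62.1 zmax 65.7
therm[2,15] scene 540 med [541.8  20.8   4.7] circ [445.7  32.2] 137.0 rect [449.6  34.2] [133.2 262. ] 77.1 zmax 15.0
tina[35,60] scene 492 med [635.   63.9  44.6] circ [631.6  65.1] 33.9 rect [631.2  64.4] [63.4 66.2] 78.4 zmax 49.7
tinb[35,60] scene 414 med [510.1 -80.   44.5] circ [505.3 -80.8] 34.8 rect [505.9 -79.7] [64.6 67.5] 63.8 zmax 51.8
mat[2,8] scene 5290 med [ 596.6 -324.3    3.6] circ [ 574.1 -328.3] 215.9 rect [ 575.1 -330. ] [317.9 310.3] 84.8 zmax 8.0
```

View pics/c1.png

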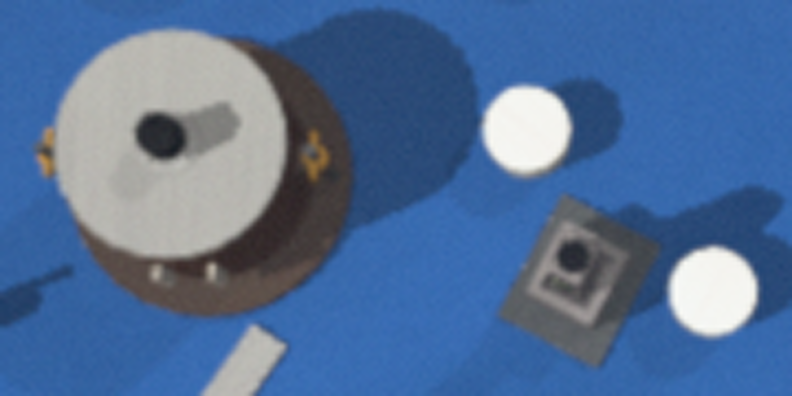

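View pics/c2.png

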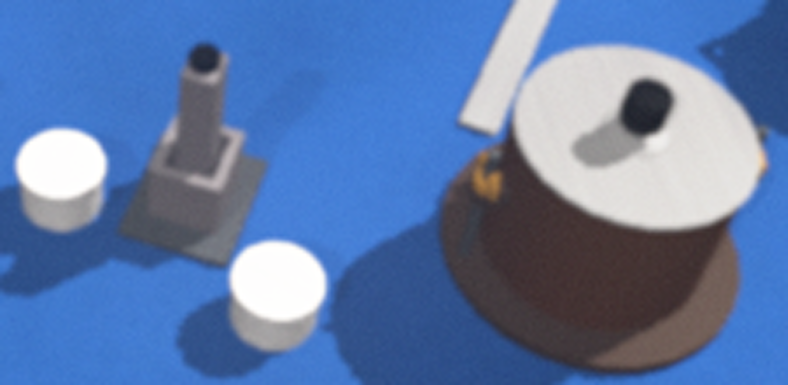

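The crops agree with the depth: knob on the lid axis at about (602,316), the thermometer upright in the holder and slightly turned, and both tins well clear of the grasp. Next are the mat's centre and the yaw of the holder and thermometer.

```bash
python3 - <<'E'
from h import *
v,u=np.mgrid[:400,:640]
for n,(a,b,c,e),(f,g,k,l) in(('top',(355,445,140,230),(280,322,180,228)),('scene',(160,275,215,315),(322,372,205,252))):
    p=cv2.imread(f'pics/{n}.png'); d=np.load(f'pics/{n}.npy'); P=world(n,u,v,d)
    m=np.zeros(d.shape,bool); m[c:e,a:b]=(p[c:e,a:b].max(2)<60)
    lab=cv2.connectedComponentsWithStats(cv2.morphologyEx(m.astype(np.uint8),cv2.MORPH_CLOSE,np.ones((5,5))))
    i=1+lab[2][1:,4].argmax(); Q=P[(lab[1]==i)]; Q=Q[np.abs(Q[:,2]-4)<12]
    print(n,'mat',cv2.minAreaRect(Q[:,:2].astype(np.float32)),np.median(Q[:,2]))
    I=p[k:l,f:g].astype(int); m=np.zeros(d.shape,bool); m[k:l,f:g]=(I[:,:,0]-I[:,:,2]<30)&(P[k:l,f:g,2]<20)
    m=cv2.morphologyEx(m.astype(np.uint8),cv2.MORPH_OPEN,np.ones((3,3)))>0
    print(' foot',cv2.minAreaRect(P[m][:,:2].astype(np.float32)),np.median(P[m][:,2]))
s=read_state(); print(R.from_quat(s['ee_rot']).as_matrix().round(3))
E
```

```text
top mat ((582.9610595703125, -320.0847473144531), (233.11431884765625, 234.3428192138672), 3.018934488296509) 3.524764450916109
 foot ((519.8493041992188, 25.18896484375), (87.83027648925781, 107.15768432617188), 62.2254753112793) 5.474490157655964
scene mat ((581.4925537109375, -320.5948181152344), (235.80807495117188, 231.6029052734375), 3.149043321609497) 3.0336549356832165
 foot ((519.6871948242188, 22.786521911621094), (85.31853485107422, 107.07595825195312), 62.39476013183594) 4.989838820064392
[[-0.96  -0.28  -0.001]
 [-0.28   0.96   0.002]
 [ 0.     0.002 -1.   ]]
```

```bash
python3 -m creep '{"translation":[[2,4.4,1],[4.4,9.4,2],[6.7,14.4,2],[9,19.4,2],[11.4,24.4,2],[13.7,29.4,2],[16,34.4,2],[18.3,39.3,2]],"delta_rot":[[0,0,6],[0,0,14],[0,0,22],[0,0,30],[0,0,38],[0,0,46],[0,0,46],[0,0,46]],"hand":[8.5,8.5,8.5,8.5,8.5,8.5,8.5,8.5]}'
python3 -m creep '{"translation":[[2.3,5,0],[4.7,10,0],[7,15,0],[9.4,20,0],[11.8,25.2,0],[14.1,30.2,0],[16.4,35.2,0],[18.7,40.2,0]],"delta_rot":[[0,0,0],[0,0,0],[0,0,0],[0,0,0],[0,0,0],[0,0,0],[0,0,0],[0,0,0]],"hand":[8.5,8.5,8.5,8.5,8.5,8.5,8.5,8.5]}'
python3 -m creep '{"translation":[[2.3,5,0],[4.2,9,0],[5.7,12.1,0],[5.7,12.1,0],[5.7,12.1,0]],"delta_rot":[[0,0,0],[0,0,0],[0,0,0],[0,0,0],[0,0,0]],"hand":[8.5,8.5,8.5,8.5,8.5]}'
python3 - <<'E'
from h import *
s=read_state(); print(s['position'],R.from_quat(s['ee_rot']).as_matrix().round(3).tolist(),s['joints'],s['contact_force'])
E
```

```text
clock: 1.1
position: [358.2, -205.2, 251.2]
ee_rot: [-0.517, 0.856, 0.0, 0.0]
contact_force: [-0.2, -1.1, 0.2]
gripper_width: 85.0
grasp_force: 0.0
clock: 2.1
position: [545.3, 196.7, 250.9]
ee_rot: [-0.517, 0.856, 0.0, -0.0]
contact_force: [0.4, -0.5, 0.3]
gripper_width: 85.1
grasp_force: 0.0
clock: 2.72
position: [601.6, 315.5, 250.6]
ee_rot: [-0.517, 0.856, -0.0, -0.001]
contact_force: [-0.7, -0.7, 0.8]
gripper_width: 84.6
grasp_force: 0.0
[601.56217781 315.52052874 250.60601287] [[-0.466, -0.885, -0.001], [-0.885, 0.466, -0.001], [0.002, 0.001, -1.0]] [ 7.20466664e-01  4.68893030e-01  1.89792394e-01 -1.43670096e-04
 -1.29343068e+00 -1.20465316e+00] [-0.68397527 -0.66378328  0.81641406]
```

```bash
python3 -m creep '{"translation":[[0,0,-3],[0,0,-6],[0,0,-8],[0,0,-9],[0,0,-9.6],[0,0,-10],[0,0,-10],[0,0,-10]],"delta_rot":[[0,0,0],[0,0,0],[0,0,0],[0,0,0],[0,0,0],[0,0,0],[0,0,0],[0,0,0]],"hand":[8.5,8.5,8.5,8.5,8.5,8.5,7,5]}'
python3 -m creep '{"translation":[[0,0,0],[0,0,0],[0,0,0],[0,0,0],[0,0,0],[0,0,0],[0,0,0],[0,0,0]],"delta_rot":[[0,0,0],[0,0,0],[0,0,0],[0,0,0],[0,0,0],[0,0,0],[0,0,0],[0,0,0]],"hand":[4,3,2.5,2.5,2.5,2.5,2.5,2.5]}'
python3 - <<'E'
from h import *
p,_=grab('scene','g1'); cv2.imwrite('pics/g1c.png',cv2.resize(p[130:290,380:560,::-1],None,fx=3.5,fy=3.5,interpolation=2))
E
```

```text
clock: 3.72
position: [602.3, 316.2, 152.0]
ee_rot: [-0.517, 0.856, 0.0, 0.001]
contact_force: [-0.5, -1.1, 0.4]
gripper_width: 53.2
grasp_force: 0.0
clock: 4.72
position: [602.0, 316.3, 151.9]
ee_rot: [-0.517, 0.856, 0.0, 0.0]
contact_force: [-3.0, 1.2, 5.7]
gripper_width: 30.3
grasp_force: 59.3
```

View pics/g1c.png

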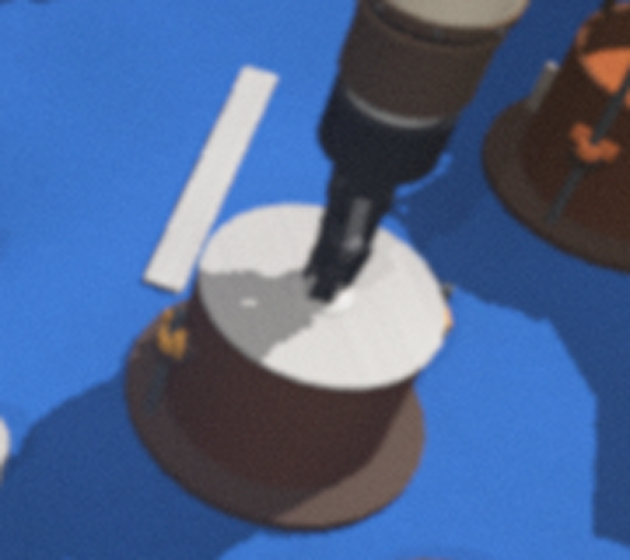

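The fingers hold the knob from both sides and the lid is level on the rim. Next I lift slowly.

```bash
python3 -m creep '{"translation":[[0,0,0.3],[0,0,0.8],[0,0,1.4],[0,0,2.4],[0,0,4],[0,0,6],[0,0,7.5],[0,0,8]],"delta_rot":[[0,0,0],[0,0,0],[0,0,0],[0,0,0],[0,0,0],[0,0,0],[0,0,0],[0,0,0]],"hand":[2.5,2.5,2.5,2.5,2.5,2.5,2.5,2.5]}'
python3 - <<'E'
from h import *
p,d=grab('scene','g2'); v,u=np.mgrid[:400,:640]; P=world('scene',u,v,d)
m=(p.min(2)>120)&(P[:,:,2]>200)&(P[:,:,2]<240)&(abs(P[:,:,0]-602)<110)&(abs(P[:,:,1]-316)<110)
Q=P[m]; A=np.c_[Q[:,:2]-[602,316],np.ones(len(Q))]; print(len(Q),np.linalg.lstsq(A,Q[:,2],rcond=None)[0],cv2.minEnclosingCircle(Q[:,:2].astype(np.float32)))
m=(P[:,:,2]>100)&(P[:,:,2]<131)&(abs(P[:,:,0]-602)<110)&(abs(P[:,:,1]-316)<110)
print(m.sum(),np.median(P[m],0))
E
```

```text
clock: 5.78
position: [602.5, 316.3, 233.3]
ee_rot: [-0.517, 0.856, 0.0, 0.001]
contact_force: [0.0, -0.1, -2.9]
gripper_width: 30.5
grasp_force: 59.5
2659 [ 2.78298403e-03 -1.73012787e-04  2.21059838e+02] ((602.5966186523438, 317.2339782714844), 85.41637420654297)
1934 [626.24228502 292.39757466 122.14759569]
```

```bash
python3 -m creep '{"translation":[[0,-0.7,0],[0,-2.2,0],[-0.1,-4.7,0],[-0.3,-8,0],[-0.4,-12,0],[-0.5,-16,0],[-0.6,-20,0],[-0.8,-24,0]],"delta_rot":[[0,0,0],[0,0,0],[0,0,0],[0,0,0],[0,0,0],[0,0,0],[0,0,0],[0,0,0]],"hand":[2.5,2.5,2.5,2.5,2.5,2.5,2.5,2.5]}'
python3 -m creep '{"translation":[[-0.1,-4,0],[-0.3,-8,0],[-0.4,-12,0],[-0.5,-16,0],[-0.6,-20,0],[-0.8,-24,0],[-0.9,-28,0],[-1,-31.5,0]],"delta_rot":[[0,0,0],[0,0,0],[0,0,0],[0,0,0],[0,0,0],[0,0,0],[0,0,0],[0,0,0]],"hand":[2.5,2.5,2.5,2.5,2.5,2.5,2.5,2.5]}'
python3 -m creep '{"translation":[[-0.1,-3,0],[-0.15,-5.4,0],[-0.2,-7.1,0],[-0.2,-8,0],[-0.2,-8.2,0],[-0.2,-8.2,0],[-0.2,-8.2,0]],"delta_rot":[[0,0,0],[0,0,0],[0,0,0],[0,0,0],[0,0,0],[0,0,0],[0,0,0]],"hand":[2.5,2.5,2.5,2.5,2.5,2.5,2.5]}'
python3 -c "
from h import *
print(read_state()['joints'])"
```

```text
clock: 6.82
position: [593.2, 73.0, 231.4]
ee_rot: [-0.517, 0.856, -0.0, -0.0]
contact_force: [0.2, 0.4, -3.1]
gripper_width: 30.5
grasp_force: 59.6
clock: 7.82
position: [582.3, -241.7, 231.3]
ee_rot: [-0.516, 0.856, 0.0, -0.0]
contact_force: [0.1, 0.0, -2.9]
gripper_width: 30.6
grasp_force: 59.6
clock: 8.7
position: [582.2, -320.3, 231.4]
ee_rot: [-0.517, 0.856, 0.0, 0.0]
contact_force: [0.2, 0.1, -2.1]
gripper_width: 30.4
grasp_force: 59.6
[-2.60091060e-01  4.52376026e-01  1.15211393e-01 -9.58353657e-05
 -1.23356739e+00 -2.23055511e-01]
```

```bash
python3 -m creep '{"translation":[[0,0,-1],[0,0,-3.5],[0,0,-7.5],[0,0,-11.5],[0,0,-15],[0,0,-17.5],[0,0,-19],[0,0,-19.6]],"delta_rot":[[0,0,0],[0,0,0],[0,0,0],[0,0,0],[0,0,0],[0,0,0],[0,0,0],[0,0,0]],"hand":[2.5,2.5,2.5,2.5,2.5,2.5,2.5,2.5]}'
python3 -m creep '{"translation":[[0,0,-0.15],[0,0,-0.3],[0,0,-0.45],[0,0,-0.6],[0,0,-0.7],[0,0,-0.7]],"delta_rot":[[0,0,0],[0,0,0],[0,0,0],[0,0,0],[0,0,0],[0,0,0]],"hand":[2.5,2.5,2.5,2.5,2.5,2.5]}'
```

```text
clock: 9.7
position: [581.8, -320.8, 34.4]
ee_rot: [-0.517, 0.856, 0.0, -0.0]
contact_force: [0.1, 0.9, -2.7]
gripper_width: 30.1
grasp_force: 59.6
clock: 10.45
position: [581.9, -321.0, 28.2]
ee_rot: [-0.517, 0.856, 0.0, -0.0]
contact_force: [-0.6, -0.6, -3.9]
gripper_width: 30.7
grasp_force: 59.6
```

```bash
python3 -m creep '{"translation":[[0,0,-0.1],[0,0,-0.2],[0,0,-0.3],[0,0,-0.35],[0,0,-0.4],[0,0,-0.4],[0,0,-0.4]],"delta_rot":[[0,0,0],[0,0,0],[0,0,0],[0,0,0],[0,0,0],[0,0,0],[0,0,0]],"hand":[2.5,2.5,2.5,2.5,2.5,2.5,2.5]}'
```

```text
clock: 11.32
position: [582.0, -321.0, 24.3]
ee_rot: [-0.517, 0.856, -0.0, 0.0]
contact_force: [0.0, 0.3, -3.0]
gripper_width: 30.5
grasp_force: 59.6
```

```bash
python3 -m creep '{"translation":[[0,0,-0.05],[0,0,-0.1],[0,0,-0.15],[0,0,-0.15]],"delta_rot":[[0,0,0],[0,0,0],[0,0,0],[0,0,0]],"hand":[2.5,2.5,2.5,2.5]}'
```

```text
clock: 11.82
position: [582.1, -321.0, 23.9]
ee_rot: [-0.517, 0.856, -0.0, 0.0]
contact_force: [-2.7, 1.9, 5.2]
gripper_width: 30.5
grasp_force: 60.2
```

The force rose by 8 N, so the lid is on the mat. Next I release it and go up.

```bash
python3 -m creep '{"translation":[[0,0,0],[0,0,0],[0,0,0],[0,0,0],[0,0,0],[0,0,0],[0,0,0],[0,0,0]],"delta_rot":[[0,0,0],[0,0,0],[0,0,0],[0,0,0],[0,0,0],[0,0,0],[0,0,0],[0,0,0]],"hand":[3.5,4.5,5.5,6.5,7.5,8.5,8.5,8.5]}'
python3 -m creep '{"translation":[[0,0,1],[0,0,3],[0,0,6],[0,0,11],[0,0,16],[0,0,20],[0,0,23],[0,0,23]],"delta_rot":[[0,0,0],[0,0,0],[0,0,0],[0,0,0],[0,0,0],[0,0,0],[0,0,0],[0,0,0]],"hand":[8.5,8.5,8.5,8.5,8.5,8.5,8.5,8.5]}'
```

```text
clock: 12.82
position: [582.0, -321.0, 22.8]
ee_rot: [-0.517, 0.856, -0.0, 0.0]
contact_force: [0.4, 0.6, -0.3]
gripper_width: 84.9
grasp_force: 0.0
clock: 13.82
position: [583.1, -321.6, 257.2]
ee_rot: [-0.517, 0.856, -0.003, 0.002]
contact_force: [-0.3, -0.9, -0.6]
gripper_width: 85.3
grasp_force: 0.0
```

```bash
python3 -m creep '{"translation":[[-0.6,3.5,0],[-1.6,8.5,0],[-2.6,14,0],[-3.6,19.5,0],[-4.6,25,0],[-5.6,30,0],[-6.3,34,0],[-6.4,34.6,0]],"delta_rot":[[0,0,0],[0,0,0],[0,0,0],[0,0,0],[0,0,0],[0,0,0],[0,0,0],[0,0,0]],"hand":[8.5,8.5,8.5,8.5,8.5,8.5,8.5,8.5]}'
python3 -m creep '{"translation":[[0,0,0],[0,0,0]],"delta_rot":[[0,0,0],[0,0,0]],"hand":[8.5,8.5]}'
python3 - <<'E'
from h import *
p,d=grab('scene','g3'); v,u=np.mgrid[:400,:640]; P=world('scene',u,v,d)
def sel(x,y,r,z0,z1):
    m=(P[:,:,2]>z0)&(P[:,:,2]<z1)&(np.hypot(P[:,:,0]-x,P[:,:,1]-y)<r); return P[m]
Q=sel(518,25,45,120,175); print(len(Q),cv2.minAreaRect(Q[:,:2].astype(np.float32)),Q[:,2].max())
Q=sel(582,-320,100,9,30); print('lid',len(Q),cv2.minEnclosingCircle(Q[:,:2].astype(np.float32)),np.median(Q[:,2]))
A=np.c_[Q[:,:2]-[582,-320],np.ones(len(Q))]; print(np.linalg.lstsq(A,Q[:,2],rcond=None)[0])
Q=sel(582,-320,30,40,70); print('knob',Q.mean(0),Q[:,2].max())
cv2.imwrite('pics/g3c.png',cv2.resize(p[90:330,160:530,::-1],None,fx=2.1,fy=2.1,interpolation=2))
E
```

```text
clock: 14.82
position: [517.0, 26.9, 252.4]
ee_rot: [-0.518, 0.855, 0.0, -0.0]
contact_force: [0.0, -0.1, -0.3]
gripper_width: 84.8
grasp_force: 0.0
clock: 15.08
position: [518.0, 24.1, 252.5]
ee_rot: [-0.516, 0.856, 0.0, -0.0]
contact_force: [0.5, 0.5, 0.2]
gripper_width: 85.2
grasp_force: 0.0
238 ((518.8604125976562, 23.97661590576172), (27.35331153869629, 32.71049499511719), 62.404056549072266) 168.1427498988761
lid 2515 ((582.4061889648438, -319.7255554199219), 84.90557861328125) 12.076082343837584
[ 1.87536055e-03 -9.78514597e-04  1.22497770e+01]
knob [ 585.74159289 -319.61993084   50.2155248 ] 56.35589081450189
```

View pics/g3c.png

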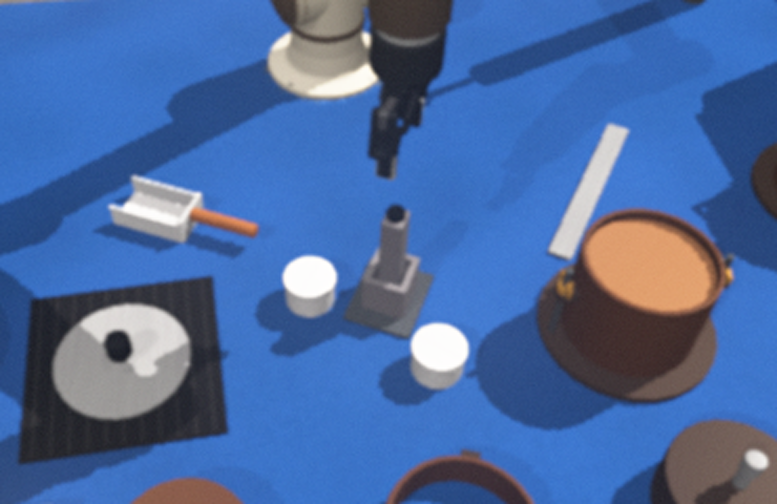

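The lid lies flat, centred on the mat, with its plate at 12–13 mm height. The thermometer stands under the gripper and the specimen is uncovered. Next I grip the thermometer.

```bash
python3 -m creep '{"translation":[[0,0,-3],[0,0,-7],[0,0,-10],[0,0,-12.5],[0,0,-14],[0,0,-14.6],[0,0,-14.6],[0,0,-14.6]],"delta_rot":[[0,0,0],[0,0,0],[0,0,0],[0,0,0],[0,0,0],[0,0,0],[0,0,0],[0,0,0]],"hand":[8.5,8.5,8.5,8.5,8.5,8.5,7,6]}'
python3 -m creep '{"translation":[[0,0,0],[0,0,0],[0,0,0],[0,0,0],[0,0,0],[0,0,0],[0,0,0],[0,0,0]],"delta_rot":[[0,0,0],[0,0,0],[0,0,0],[0,0,0],[0,0,0],[0,0,0],[0,0,0],[0,0,0]],"hand":[5,4.5,4,3.6,3.2,2.8,2.8,2.8]}'
python3 - <<'E'
from h import *
P=[]
d=np.load('pics/g3.npy');v,u=np.mgrid[:400,:640];W=world('scene',u,v,d)
m=(W[:,:,2]>132)&(W[:,:,2]<145)&(np.hypot(W[:,:,0]-602,W[:,:,1]-316)<95)
print('rim',cv2.minEnclosingCircle(W[m][:,:2].astype(np.float32)),np.median(W[m][:,2]))
m=(W[:,:,2]>115)&(W[:,:,2]<131)&(np.hypot(W[:,:,0]-602,W[:,:,1]-316)<70)
print('spec',np.median(W[m],0))
E
```

```text
clock: 16.12
position: [518.7, 25.1, 107.7]
ee_rot: [-0.517, 0.856, -0.0, 0.001]
contact_force: [0.0, 0.1, 0.2]
gripper_width: 60.3
grasp_force: 0.0
clock: 17.12
position: [517.9, 25.0, 107.0]
ee_rot: [-0.517, 0.856, 0.0, -0.0]
contact_force: [-2.5, 1.3, 3.7]
gripper_width: 33.6
grasp_force: 60.0
rim ((598.8943481445312, 316.65338134765625), 84.19207763671875) 135.04618588198173
spec [601.47670888 317.9531407  122.67350592]
```

```bash
python3 -m creep '{"translation":[[0,0,0.5],[0,0,1.5],[0,0,3],[0,0,5],[0,0,7.5],[0,0,10.5],[0,0,13.5],[0,0,16]],"delta_rot":[[0,0,0],[0,0,0],[0,0,0],[0,0,0],[0,0,0],[0,0,0],[0,0,0],[0,0,0]],"hand":[2.8,2.8,2.8,2.8,2.8,2.8,2.8,2.8]}'
python3 -m creep '{"translation":[[0,0,2],[0,0,3.2],[0,0,3.6],[0,0,3.6]],"delta_rot":[[0,0,0],[0,0,0],[0,0,0],[0,0,0]],"hand":[2.8,2.8,2.8,2.8]}'
python3 - <<'E'
from h import *
for n in('scene','top'):
    p,d=grab(n,'g4'+n); v,u=np.mgrid[:400,:640]; P=world(n,u,v,d)
    m=(P[:,:,2]>195)&(P[:,:,2]<280)&(np.hypot(P[:,:,0]-518,P[:,:,1]-25)<50); Q=P[m]
    if len(Q): print(n,len(Q),Q[:,2].min(),np.median(Q,0),[ (z,np.median(Q[abs(Q[:,2]-z)<6],0).round(1)) for z in (210,235,260,270) if (abs(Q[:,2]-z)<6).any()])
p=cv2.imread('pics/g4scene.png'); cv2.imwrite('pics/g4c.png',cv2.resize(p[60:260,270:430],None,fx=2.9,fy=2.9,interpolation=2))
E
```

```text
clock: 18.12
position: [518.1, 25.0, 269.2]
ee_rot: [-0.517, 0.856, -0.0, 0.001]
contact_force: [0.7, 0.6, -2.3]
gripper_width: 33.3
grasp_force: 59.7
clock: 18.62
position: [517.7, 25.0, 302.5]
ee_rot: [-0.517, 0.856, 0.0, -0.0]
contact_force: [-0.0, -0.1, -2.4]
gripper_width: 33.6
grasp_force: 59.7
scene 290 202.29661038747247 [528.95952833  20.55790316 248.46068369] [(210, array([526.2,  21.2, 210.9])), (235, array([530.4,  20.1, 236.1])), (260, array([530.4,  20.5, 259.9])), (270, array([531. ,  20.7, 270.9]))]
top 9 209.62375511022537 [500.97368213  19.14611894 244.54971378] [(210, array([512.8,  14. , 209.6])), (235, array([500.7,  22. , 234.3])), (260, array([500.5,  22.6, 261.3])), (270, array([500. ,  21.1, 265.5]))]
```

View pics/g4c.png

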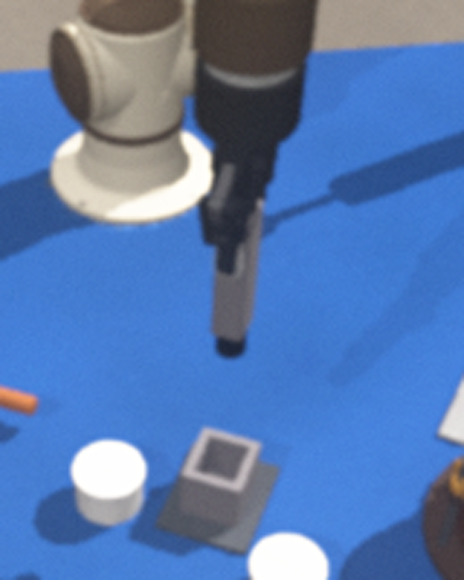

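The thermometer hangs upright in the grip, clear of the holder, with its lens at about 203 mm. Next I move over the specimen and hold.

```bash
python3 -m creep '{"translation":[[0.3,0.9,0],[0.9,3.2,0],[1.9,6.8,0],[3.1,11,0],[4.3,15.2,0],[5.5,19.4,0],[6.6,23.2,0],[7.4,26,0]],"delta_rot":[[0,0,0],[0,0,0],[0,0,0],[0,0,0],[0,0,0],[0,0,0],[0,0,0],[0,0,0]],"hand":[2.8,2.8,2.8,2.8,2.8,2.8,2.8,2.8]}'
python3 -m creep '{"translation":[[0.5,2,0],[0.8,2.8,0],[0.9,3.1,0],[0.9,3.1,0],[0.9,3.1,0],[0.9,3.1,0],[0.9,3.1,0],[0.9,3.1,0]],"delta_rot":[[0,0,0],[0,0,0],[0,0,0],[0,0,0],[0,0,0],[0,0,0],[0,0,0],[0,0,0]],"hand":[2.8,2.8,2.8,2.8,2.8,2.8,2.8,2.8]}'
python3 -m creep '{"translation":[[0,0,0],[0,0,0],[0,0,0],[0,0,0],[0,0,0],[0,0,0],[0,0,0],[0,0,0]],"delta_rot":[[0,0,0],[0,0,0],[0,0,0],[0,0,0],[0,0,0],[0,0,0],[0,0,0],[0,0,0]],"hand":[2.8,2.8,2.8,2.8,2.8,2.8,2.8,2.8]}'
python3 -m creep '{"translation":[[0,0,0],[0,0,0],[0,0,0],[0,0,0],[0,0,0],[0,0,0],[0,0,0],[0,0,0]],"delta_rot":[[0,0,0],[0,0,0],[0,0,0],[0,0,0],[0,0,0],[0,0,0],[0,0,0],[0,0,0]],"hand":[2.8,2.8,2.8,2.8,2.8,2.8,2.8,2.8]}'
python3 - <<'E'
from h import *
p,d=grab('scene','g5'); v,u=np.mgrid[:400,:640]; P=world('scene',u,v,d)
m=(P[:,:,2]>190)&(P[:,:,2]<290)&(np.hypot(P[:,:,0]-602,P[:,:,1]-316)<60); Q=P[m]
print(len(Q),Q[:,2].min(),[(z,np.median(Q[abs(Q[:,2]-z)<6],0).round(1)) for z in (210,235,260) if (abs(Q[:,2]-z)<6).any()])
p=cv2.imread('pics/g5.png'); cv2.imwrite('pics/g5c.png',cv2.resize(p[60:290,380:560],None,fx=2.5,fy=2.5,interpolation=2))
E
```

```text
clock: 19.73
position: [592.1, 287.4, 301.5]
ee_rot: [-0.517, 0.856, 0.0, -0.001]
contact_force: [0.0, 0.4, -1.9]
gripper_width: 33.3
grasp_force: 59.7
clock: 20.72
position: [601.0, 315.9, 302.9]
ee_rot: [-0.517, 0.856, 0.0, 0.0]
contact_force: [0.0, -0.2, -1.9]
gripper_width: 33.3
grasp_force: 59.7
clock: 21.72
position: [601.0, 316.1, 302.8]
ee_rot: [-0.517, 0.856, 0.0, 0.0]
contact_force: [-0.4, 0.3, -2.9]
gripper_width: 33.5
grasp_force: 59.7
clock: 22.72
position: [601.0, 316.0, 302.8]
ee_rot: [-0.517, 0.856, 0.0, 0.0]
contact_force: [0.3, -0.1, -2.1]
gripper_width: 33.2
grasp_force: 59.7
379 202.23619579046306 [(210, array([608.1, 308.2, 210.1])), (235, array([613.8, 306.9, 235.6])), (260, array([613.4, 306.5, 259.2]))]
```

View pics/g5c.png

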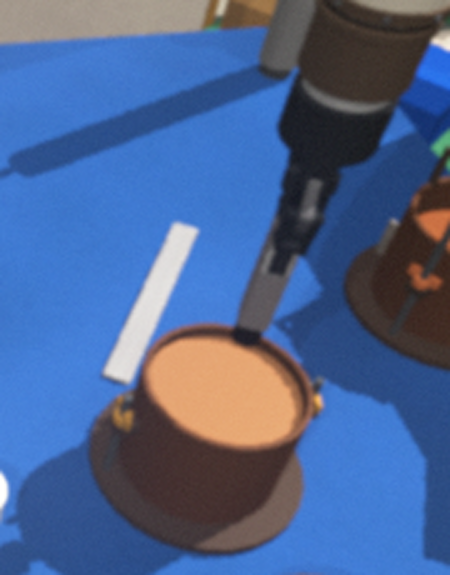

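The lens is at about 202–203 mm, 79 mm above the specimen and over its middle; clear of the rim. I hold half a second more, then go back.

```bash
python3 -m creep '{"translation":[[0,0,0],[0,0,0],[0,0,0],[0,0,0],[-0.3,-0.9,0],[-0.9,-3.2,0],[-1.9,-6.8,0],[-3.1,-11,0]],"delta_rot":[[0,0,0],[0,0,0],[0,0,0],[0,0,0],[0,0,0],[0,0,0],[0,0,0],[0,0,0]],"hand":[2.8,2.8,2.8,2.8,2.8,2.8,2.8,2.8]}'
python3 -m creep '{"translation":[[-1.2,-4.2,0],[-2.4,-8.4,0],[-3.5,-12.2,0],[-4.3,-15,0],[-4.9,-17.2,0],[-5.2,-18.1,0],[-5.2,-18.1,0],[-5.2,-18.1,0]],"delta_rot":[[0,0,0],[0,0,0],[0,0,0],[0,0,0],[0,0,0],[0,0,0],[0,0,0],[0,0,0]],"hand":[2.8,2.8,2.8,2.8,2.8,2.8,2.8,2.8]}'
python3 -m creep '{"translation":[[0,0,-1],[0,0,-3],[0,0,-6],[0,0,-9],[0,0,-11],[0,0,-12.5],[0,0,-13.5],[0,0,-13.5]],"delta_rot":[[0,0,0],[0,0,0],[0,0,0],[0,0,0],[0,0,0],[0,0,0],[0,0,0],[0,0,0]],"hand":[2.8,2.8,2.8,2.8,2.8,2.8,2.8,2.8]}'
python3 - <<'E'
from h import *
p,d=grab('scene','g6'); v,u=np.mgrid[:400,:640]; P=world('scene',u,v,d)
m=(P[:,:,2]>66)&(P[:,:,2]<140)&(np.hypot(P[:,:,0]-518,P[:,:,1]-25)<40); Q=P[m]
print(Q[:,2].min(),[(z,np.median(Q[abs(Q[:,2]-z)<6],0).round(1)) for z in (75,100,125)])
E
```

```text
clock: 23.78
position: [569.4, 204.8, 302.7]
ee_rot: [-0.517, 0.856, -0.0, -0.0]
contact_force: [0.1, -0.5, -0.9]
gripper_width: 33.8
grasp_force: 59.7
clock: 24.78
position: [518.4, 25.7, 302.7]
ee_rot: [-0.517, 0.856, 0.0, 0.0]
contact_force: [-0.3, -0.5, -2.5]
gripper_width: 33.3
grasp_force: 59.7
clock: 25.78
position: [517.9, 25.1, 167.3]
ee_rot: [-0.517, 0.856, 0.0, -0.001]
contact_force: [0.8, -0.6, -1.3]
gripper_width: 33.5
grasp_force: 59.8
66.57920081570524 [(75, array([527. ,  21.6,  75.1])), (100, array([529.6,  20. , 100.1])), (125, array([532.1,  21.2, 126.4]))]
```

```bash
python3 -m creep '{"translation":[[0,0,-0.6],[0,0,-1.2],[0,0,-1.8],[0,0,-2.4],[0,0,-3],[0,0,-3.6],[0,0,-4.2],[0,0,-4.2]],"delta_rot":[[0,0,0],[0,0,0],[0,0,0],[0,0,0],[0,0,0],[0,0,0],[0,0,0],[0,0,0]],"hand":[2.8,2.8,2.8,2.8,2.8,2.8,2.8,2.8]}'
python3 -m creep '{"translation":[[0,0,-0.5],[0,0,-1],[0,0,-1.4],[0,0,-1.6],[0,0,-1.7],[0,0,-1.8],[0,0,-1.8],[0,0,-1.8]],"delta_rot":[[0,0,0],[0,0,0],[0,0,0],[0,0,0],[0,0,0],[0,0,0],[0,0,0],[0,0,0]],"hand":[2.8,2.8,2.8,2.8,2.8,2.8,2.8,2.8]}'
```

```text
clock: 26.82
position: [517.6, 24.9, 125.2]
ee_rot: [-0.517, 0.856, 0.0, -0.001]
contact_force: [-0.9, -0.3, -2.3]
gripper_width: 33.8
grasp_force: 59.8
clock: 27.82
position: [518.1, 25.0, 107.9]
ee_rot: [-0.517, 0.856, -0.0, 0.0]
contact_force: [-0.0, 0.2, -1.9]
gripper_width: 33.4
grasp_force: 59.8
```

```bash
python3 -m creep '{"translation":[[0,0,-0.05],[0,0,-0.1],[0,0,-0.1],[0,0,-0.1],[0,0,-0.1],[0,0,-0.1],[0,0,-0.1],[0,0,-0.1]],"delta_rot":[[0,0,0],[0,0,0],[0,0,0],[0,0,0],[0,0,0],[0,0,0],[0,0,0],[0,0,0]],"hand":[2.8,2.8,2.8,3.6,4,4.5,5.5,6.5]}'
python3 -m creep '{"translation":[[0,0,0],[0,0,0],[0,0,0],[0,0,2],[0,0,5],[0,0,9],[0,0,12],[0,0,14]],"delta_rot":[[0,0,0],[0,0,0],[0,0,0],[0,0,0],[0,0,0],[0,0,0],[0,0,0],[0,0,0]],"hand":[7.5,8.5,8.5,8.5,8.5,8.5,8.5,8.5]}'
python3 -m creep '{"translation":[[0,0,3],[0,0,6],[-2,0,6],[-5,0,6],[-8,0,6],[-10,0,6],[-10,0,6],[-10,0,6]],"delta_rot":[[0,0,0],[0,0,0],[0,0,0],[0,0,0],[0,0,0],[0,0,0],[0,0,0],[0,0,0]],"hand":[8.5,8.5,8.5,8.5,8.5,8.5,8.5,8.5]}'
python3 - <<'E'
from h import *
p,d=grab('scene','g7'); v,u=np.mgrid[:400,:640]; P=world('scene',u,v,d)
def sel(x,y,r,z0,z1):
    m=(P[:,:,2]>z0)&(P[:,:,2]<z1)&(np.hypot(P[:,:,0]-x,P[:,:,1]-y)<r); return P[m]
for z0,z1 in((70,120),(120,175)):
    Q=sel(518,25,45,z0,z1); print(len(Q),np.median(Q,0),cv2.minAreaRect(Q[:,:2].astype(np.float32)),Q[:,2].max())
Q=sel(582,-320,100,9,30); print('lid',cv2.minEnclosingCircle(Q[:,:2].astype(np.float32)),np.median(Q[:,2]))
Q=sel(602,316,95,132,145); print('rim',cv2.minEnclosingCircle(Q[:,:2].astype(np.float32)))
cv2.imwrite('pics/g7c.png',cv2.resize(p[90:330,160:530,::-1],None,fx=2.1,fy=2.1,interpolation=2))
E
```

```text
clock: 28.82
position: [518.0, 25.0, 106.8]
ee_rot: [-0.517, 0.856, -0.0, 0.0]
contact_force: [-1.3, -0.2, -0.3]
gripper_width: 64.7
grasp_force: 0.0
clock: 29.82
position: [518.4, 25.1, 248.6]
ee_rot: [-0.517, 0.856, -0.0, 0.001]
contact_force: [0.2, -0.2, -1.0]
gripper_width: 84.7
grasp_force: 0.0
clock: 30.82
position: [418.5, 25.1, 307.0]
ee_rot: [-0.517, 0.856, -0.0, 0.0]
contact_force: [0.2, 0.5, -0.2]
gripper_width: 84.7
grasp_force: 0.0
164 [531.084629    20.09549774  94.92596637] ((526.9573974609375, 26.809843063354492), (21.584453582763672, 39.11115264892578), 15.573453903198242) 119.34851810128998
232 [527.58719645  22.26490789 152.37656965] ((518.285888671875, 23.94782829284668), (28.17918586730957, 34.364662170410156), 62.99135208129883) 168.86298842764404
lid ((582.3822021484375, -320.2796630859375), 85.53359985351562) 12.133465367986332
rim ((599.9411010742188, 317.5608215332031), 84.19700622558594)
```

View pics/g7c.png

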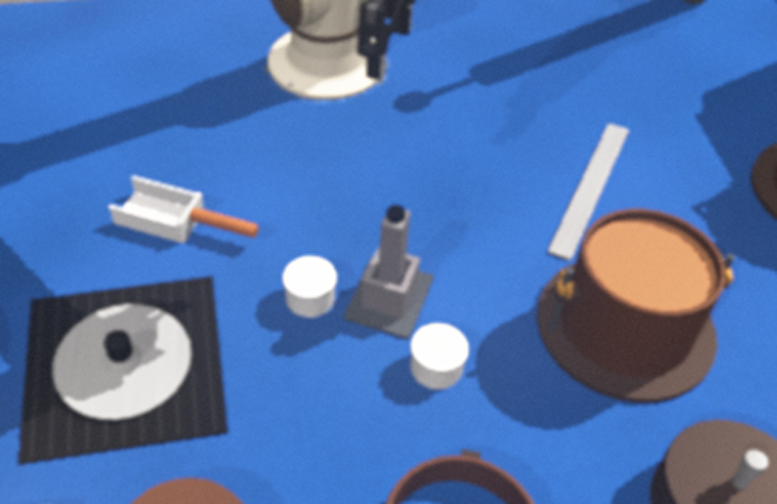

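The thermometer stands upright in its holder with its top at 168 mm. The lid is flat on the mat, and the tins, mould, scoop and bar are where they were.

```bash
python3 -c "
from bench import *
print(job_done())"
```

```text
the job is handed in; nothing more can be done
None
```

I handed the job in at about 31 s: the lid lies flat on the mat, the reading was held from about 79 mm for over two seconds, and the thermometer is back in its holder with nothing else visibly moved; no verdict was returned.

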